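# Open the sample gate in the lab bench screen

## Robot

A 6-joint arm with a two-finger parallel gripper is mounted at the origin on the work surface. World frame = base frame: x ahead of the robot, y to its left, z up, the work surface at z = 0. Lengths are in mm, angles in rad, forces in N, time in s.
With the tool pointing down it reaches from about 300 to 775 mm from the base axis. Payload 14.6 kg.
Tool frame: the origin (TCP) lies on the centre line of the jaws, within the pads' length; the fingertips stand 25 mm ahead of it and the grasp point (between the pads) lies 6 mm ahead of it; z points along the fingers, y is the line along which they close (so a half turn about z gives the same grasp; the last joint's range is limited). The gripper opens to 94 mm and grips with 3 to 60 N. Pads are 16 mm wide; open, the fingers measure 119 mm over their backs; the gripper's body (75 mm by 177 mm) begins 78 mm behind the grasp point.
Start: joints at [1.093, 0.3, 1.521, -0, 1.321, -0.067], TCP at [219.635, 504.232, 230.446] pointing down, gripper open.
Joint ranges: [-3.03, 3.03], [-0.79, 2.21], [0.23, 2.52], [-1.04, 4.18], [0, 3.07], [-2.55, 2.55]. Speed limits (rad/s): [2.22, 2.22, 2.57, 3.14, 3.14, 3.14].

## Interface

Orientations are given as a 3x3 rotation matrix whose columns are the frame's x, y, z axes.
In Python, from bench import arm, eyes, spot_in, masks_of, spot_point gives the robot as it stands. The module is installed in compiled form; this text tells all that it offers.
- The arm moves only by the tool servo_tool, never from a script. Its argument "plan" is one flat list of numbers, 7 for each row, row after row: the turn, a rotation vector about the tool's x, y, z in units of 8 degrees (1.0 is 8 degrees), then the shift along the tool's x, y, z in units of 25 mm (1.0 is 25 mm), then the closure, from 0 (fully open) to 1 (shut). A call has 1 to 20 rows; each row shifts and turns the commanded pose from where the row before left it, along the tool's axes as they then stand; what a row does not reach is not made up. A row lasts 1/10 s, in which the tool goes at most 50 mm and 8.59 degrees, less where a joint would pass 70% of its speed; a pose out of reach is approached as far as the arm can. A call is refused whole if a number of a shift passes 1 or a number of a turn 1, either way. A call with a gripper value outside its range is refused whole. The fingers move at their own pace and stop on an object; "squeeze" is the grip in N (left out, the last holds). Time passes only in rows, so rows that do not move let the fingers close. It gives the time, the measured TCP pose, the force, the opening and the grip force at its end, in the units of the state.
- arm.read_state(): the state, without advancing time (a new reading comes with each control period).
- eyes.get_image(name): name is "scene" or "top"; returns a dict with "pixels" (420x560x3 uint8, blue, green, red), "z_map" (420x560 float32, mm along the optical axis (not along the pixel's ray), 0 where there is no reading), "fx", "fy", "cx", "cy" (pixels), "k1" (the pictures are not rectified: a ray, as slopes to the right and down, at radius r is drawn at 1 + k1 r^2 times it, then the intrinsics apply), "pose" (4x4, takes a point from camera to world coordinates). Camera axes: x right, y down, z forward; pixel columns grow to the right and rows downward; lengths in mm; the calibration is good to about 2 mm. A picture is of the moment at which its call begins.
- arm.finish_job(): hands the job in; it is judged then, once.
Trained networks look in the newest picture that a camera, given by its name, has taken for a name from the list of things; names that differ only in an ending like _2 or _b are one class to them, and where a whole thing is asked for, a point or a joint stands for the part that bears it (a point fixed in the world has none). Each returns a list of dicts, best first, with "p" (0 to 1); they miss things now and then, are a little off and sometimes report something else, mostly with a low value. They report only what shows in the picture. A call takes as long as a camera call.
- spot_in(camera, query): "point" ([x, y, z] in mm, in world coordinates, good to about 4 mm: the middle of the surface that is visible of it).
- masks_of(camera, query): "pixels" (420x560 bool, what is visible of it).
- spot_point(camera, query): "point" ([x, y, z] in mm, in world coordinates, good to about 4 mm: a listed point, or the origin of a listed thing).
The state is a dict: "clock": time; "joint_pos": joint angles; "joint_velocities": joint speeds; "effort": joint torques, N m; "tool_pos": TCP position; "eef_rot": TCP orientation; "force": force on the tool from outside, world axes, zero at the start; "wrist_torque": the same for the moment, N m; "width": opening from 0.0 (shut) to 1.0 (fully open); "grasp_force": force on a finger pad.
Only numpy, scipy, OpenCV 4.12 (cv2) and the standard library are available. Lean on these libraries where they do the work, as an engineer would, in place of code of your own. Each camera call takes 0.05 s, during which the arm holds its last target. There are 200 camera calls.

## Task

Press the thumb lever on the gate in the bench screen down just far enough to lift the latch bar out of its keeper and, keeping the lever pressed, push the gate away from you until the bar is well past the keeper. Swing the gate wide open, nearly square to the screen, and leave it standing there with the lever let go and the bar dropped back level. Work gently: never press or push hard on the lever, bar or gate, never fling the gate, and leave the other things on the bench where they are.

Things in the scene. Friction and masses are not known exactly. Their poses are not given: they have to be found in the camera images.
- screen: bench screen, fixed: clear panels between aluminium posts, 680 mm long, 160 mm high (latch post 190 mm), white gate in the middle. Origin on the bench under the middle of the closed gate. x points square through the gate, away from the robot, the way the gate opens; y along the screen to the left as the robot sees it, to the hinge; z up.
- gate: white gate panel, 235 mm wide, 12 mm thick, 20 to 150 mm above the bench. Origin on the hinge axis at bench height, 120 mm along +y of the screen's origin; the panel runs along its own -y, near face at x = -6 mm. Shut: axes parallel to the screen's (or up to 0.01 rad ajar). Opens away from the robot by turning positively about z, to a stop at 1.5 rad.
- gate_hinge (a point): point on the gate's hinge axis, 150 mm above the bench. The hinge is stiff, about 0.12 N m of friction: the gate stays where it is left. The latch is clear of the keeper from 0.12 rad open. The gate with its latch may never be pressed with more than 18 N.
- latch_pin (a point): where the rocker's pin crosses the gate's middle plane, 165 mm from the hinge axis along the gate's -y, 130 mm above the bench. The pin is square to the gate. Latch bar (far side) and thumb lever (robot's side) are one rigid rocker on it, in dark steel; travel 0.42 rad. Pressing the lever down tips the bar's end up; gravity brings it back.
- thumb_pad (a point): middle of the top face of the thumb lever's pad, flat, 40 mm square, 6 mm thick, on the gate's near side. At rest level, 135 mm above the bench, 65 mm from the pin towards the hinge (100 mm from the hinge axis), 33 mm before the gate's middle plane, so 7 mm of gap to the gate's face. Pressing it takes 1 to 4 N until the bar meets the cap; whole travel 26 mm.
- bar_tip (a point): middle of the end face of the latch bar, 115 mm from the pin, past the gate's free edge; at rest 130 mm above the bench. Bar 10 mm thick, 16 mm high, level at rest. The keeper, a narrow hook on the post's far side, is 95 mm from the pin. There the bar must rise 3 to 29 mm to pass over the lip: the keeper's height is set differently each time and is not measured.
- keeper_post (a point): top of the latch post, 190 mm above the bench, 136 mm along the screen's -y. On its far side sit the keeper's lip and, over it, a sprung rubber cap: the bar has only 4 to 6 mm of free height between coming over the lip and meeting the cap; the cap is felt at the thumb pad as a force that grows by about 8 N per mm of pad travel.
- date_dish: bystander: white dish of dates, 112 mm across, 48 mm high, on the robot's side of the screen; origin under its middle
- sample_jar: bystander: amber jar, 60 mm across, 85 mm high, beyond the screen to the right, outside the gate's swing; origin under its middle
- beaker: bystander: glass beaker, 68 mm across, 90 mm high, beyond the screen to the left; origin under its middle
- petri_stack: bystander: stack of three shallow lidded dishes, whitish, 88 mm across, 42 mm high, on the robot's side to the left; origin under its middle
- sieve: bystander: brass sieve ring, 70 mm across, 30 mm high, beyond the gate's swing; origin under its middle
- spatula: bystander: hand spatula, 160 mm long, lying beyond the screen to the left

How it is judged:
By the outcome, as a careful person would: the job done as asked, in the order asked, and still so for the second after the job is handed in, with the robot touching nothing.
It also fails if it takes over 58 s, if anything falls off the work surface, if the arm or the gripper's body presses on something with over 40 N, if the wrist force passes 120 N, or if a joint passes its speed limit or range.

## Working session

There is one attempt and no reset: what is moved stays moved. The work goes in short steps, Python scripts to look and compute and a tool call to move; the robot and the scene stay as the last step left them, time stands still between calls to the robot, and variables do not carry over. Pictures are saved under pics/ and viewed, at most 10 in all, crops included, and the job is handed in when it is done.

Besides the shell and the picture viewer there is one more tool, called after "Call:" as name(argument=value, ...) on one line, values as JSON. servo_tool: Moves the arm, as the interface text tells. Its arguments: {"type":"object","properties":{"plan":{"type":"array","items":{"type":"number"}},"squeeze":{"type":"number"}},"required":["plan"]}

```bash
mkdir -p pics; python3 - <<'E'
from bench import arm, eyes, spot_in, masks_of, spot_point
import cv2,numpy as np
s=arm.read_state();print(s['clock'],s['tool_pos'],s['eef_rot'],s['force'],s['width'])
ims=[]
for c in("scene","top"):
    im=eyes.get_image(c);ims.append(im['pixels']);print(c,im['pose'].round(3).tolist(),im['fx'],im['k1'])
    cv2.imwrite(f'pics/{c}.png',im['pixels'])
    for q in("screen","gate","gate_hinge","latch_pin","thumb_pad","bar_tip","keeper_post","date_dish","petri_stack","sample_jar","sieve","beaker"):
        print(q,[(np.round(d['point'],1).tolist(),round(d['p'],2)) for d in spot_point(c,q)[:2]])
E
```

```text
0.0 [219.51631968 504.01827501 229.87313313] [[-9.16809002e-01  3.99325581e-01 -5.78510147e-04]
 [ 3.99325988e-01  9.16808375e-01 -1.07690291e-03]
 [ 1.00348067e-04 -1.21832842e-03 -9.99999253e-01]] [-0.06682724 -0.13294788 -0.45546168] 0.9983690697399049
scene [[0.557, 0.556, -0.617, 1161.711], [0.831, -0.386, 0.401, -365.705], [-0.015, -0.736, -0.677, 793.38], [0.0, 0.0, 0.0, 1.0]] 447.47895221554865 -0.13414336092177365
screen [([545.5, -41.2, 0.4], 0.93), ([594.4, -199.6, 132.1], 0.22)]
gate [([527.6, 71.4, 1.3], 0.9), ([547.5, -42.8, 1.7], 0.33)]
gate_hinge [([523.7, 76.8, 155.0], 0.94), ([594.0, -196.5, 125.8], 0.16)]
latch_pin [([554.4, -87.9, 135.1], 0.81)]
thumb_pad [([515.8, -31.8, 139.4], 0.58)]
bar_tip [([594.7, -200.6, 128.4], 0.97)]
keeper_post [([571.0, -175.4, 190.0], 0.71), ([552.9, -88.3, 135.5], 0.67)]
date_dish [([466.4, -235.2, 3.4], 0.82), ([606.1, 232.4, 1.6], 0.29)]
petri_stack [([411.6, 143.7, -0.7], 0.53)]
sample_jar [([674.8, -312.2, -0.8], 0.83), ([675.4, 316.0, 1.9], 0.68)]
sieve [([729.1, -221.2, -1.5], 0.7)]
beaker [([607.5, 229.3, -3.2], 0.94), ([673.0, -310.7, -3.2], 0.29)]
top [[-0.0, -0.995, 0.101, 456.655], [-1.0, 0.0, 0.002, 27.193], [-0.002, -0.101, -0.995, 1238.002], [0.0, 0.0, 0.0, 1.0]] 470.6136211032774 -0.029455182796112325
screen [([545.3, -45.1, 1.6], 0.85)]
gate [([527.5, 71.5, -4.1], 0.97)]
gate_hinge [([526.5, 76.1, 154.4], 0.93)]
latch_pin [([557.3, -87.1, 131.9], 0.9), ([677.2, -314.5, -0.6], 0.4)]
thumb_pad [([509.8, -30.2, 134.4], 0.84), ([546.3, -44.2, 1.1], 0.29)]
bar_tip [([597.9, -193.9, 129.9], 0.57), ([411.1, 145.6, 1.6], 0.26)]
keeper_post [([572.3, -179.4, 190.5], 0.88), ([525.5, 76.4, -2.3], 0.46)]
date_dish [([469.3, -232.1, -4.1], 0.96), ([610.3, 234.4, -1.0], 0.27)]
petri_stack [([409.5, 148.5, 1.4], 0.62)]
sample_jar [([680.3, -313.1, 1.1], 0.6)]
sieve [([728.8, -218.8, 3.0], 0.79)]
beaker [([611.5, 232.9, -2.2], 0.56)]
```

View pics/scene.png

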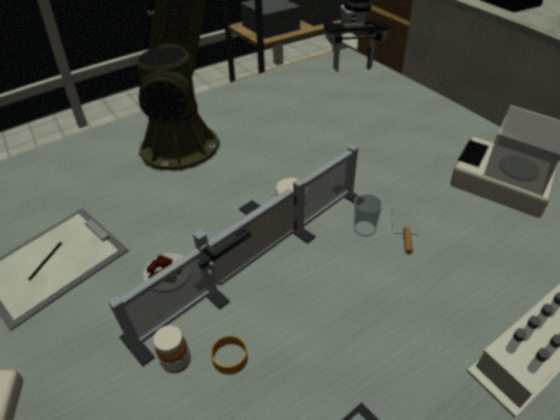

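View pics/top.png

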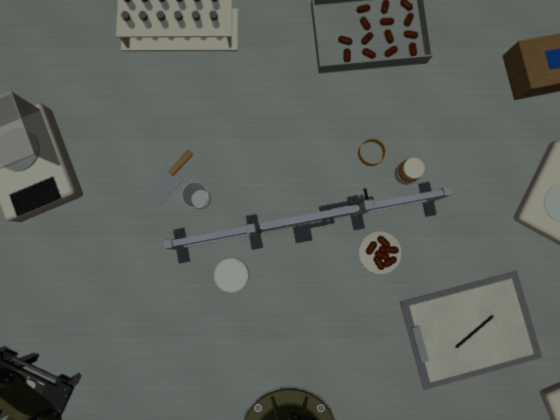

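The networks agree with each other and with the known geometry. The screen is yawed about 0.182 rad with its origin near (547, -43), the pad is near (511, -29, 135), and the hinge is near (525, 75). In the scene picture the gate is shut, the thumb pad is at about (245,207) and the latch post at about (203,243). In the top picture the pad is at (303,234) and the bar tip at (366,194). I'm moving over the pad with the fingers shut.

Call:
servo_tool(plan=[0,0,0,-0.97,-0.74,0,1,0,0,0,-0.97,-0.74,0,1,0,0,0,-0.97,-0.74,0,1,0,0,0,-0.97,-0.74,0,1,0,0,0,-0.97,-0.74,0,1,0,0,0,-0.97,-0.74,0,1,0,0,0,-0.97,-0.74,0,1,0,0,0,-0.97,-0.74,0,1,0,0,0,-0.97,-0.74,0,1,0,0,0,-0.97,-0.74,0,1,0,0,0,-0.97,-0.74,0,1,0,0,0,-0.97,-0.74,0,1,0,0,0,-0.97,-0.74,0,1,0,0,0,-0.97,-0.74,0,1,0,0,0,-0.97,-0.74,0,1,0,0,0,-0.97,-0.74,0,1,0,0,0,-0.97,-0.74,0,1,0,0,0,-0.97,-0.74,0,1,0,0,0,-0.97,-0.74,0,1,0,0,0,-0.97,-0.74,0,1], squeeze=10)

```text
clock: 3.3
tool_pos: [517.0, -29.9, 230.5]
eef_rot: [[-0.917, 0.399, 0.0], [0.399, 0.917, -0.0], [-0.0, 0.0, -1.0]]
force: [0.4, 0.4, 0.2]
width: 0.006
grasp_force: 0.0
```

Call:
servo_tool(plan=[0,0,0.7,0,0,0,1,0,0,0.7,0,0,0,1,0,0,0.7,0,0,0,1,0,0,0.7,0,0,0,1,0,0,0.7,0,0,0,1,0,0,0.7,0,0,0,1,0,0,0.7,0,0,0,1,0,0,0.7,0,0,0,1,0,0,0.7,0,0,0,1,0,0,0.7,0,0,0,1,0,0,0,0,0,0,1])

```text
clock: 4.4
tool_pos: [516.5, -28.6, 230.5]
eef_rot: [[-0.18, 0.984, 0.0], [0.984, 0.18, 0.0], [0.0, 0.0, -1.0]]
force: [0.1, 0.3, 0.8]
width: 0.007
grasp_force: 0.0
```

Call:
servo_tool(plan=[0,0,0,0,0,0.4,1,0,0,0,0,0,0.4,1,0,0,0,0,0,0.4,1,0,0,0,0,0,0.4,1,0,0,0,0,0,0.4,1,0,0,0,0,0,0.4,1,0,0,0,0,0,0,1])

```text
clock: 5.1
tool_pos: [516.0, -28.6, 168.9]
eef_rot: [[-0.182, 0.983, -0.002], [0.983, 0.182, 0.0], [0.001, -0.002, -1.0]]
force: [-0.7, -0.2, 0.4]
width: 0.005
grasp_force: 0.0
```

```bash
python3 - <<'E'
from bench import arm, eyes, spot_point
import cv2,numpy as np
a=eyes.get_image("scene")['pixels'][130:310,120:330]
b=eyes.get_image("top")['pixels'][150:285,225:435]
cv2.imwrite('pics/n1.png',np.vstack([cv2.resize(x,(560,300),interpolation=cv2.INTER_CUBIC) for x in(a,b)]))
for c in("scene","top"): 
  for q in("thumb_pad","latch_pin"): print(q,[(np.round(d['point'],1).tolist(),round(d['p'],2)) for d in spot_point(c,q)[:1]])
print(arm.read_state()['force'])
E
```

```text
thumb_pad [([514.4, -34.4, 135.5], 0.7)]
latch_pin [([556.6, -88.7, 132.1], 0.57)]
thumb_pad []
latch_pin []
[-0.0381179  -0.93199378 -0.3711167 ]
```

View pics/n1.png

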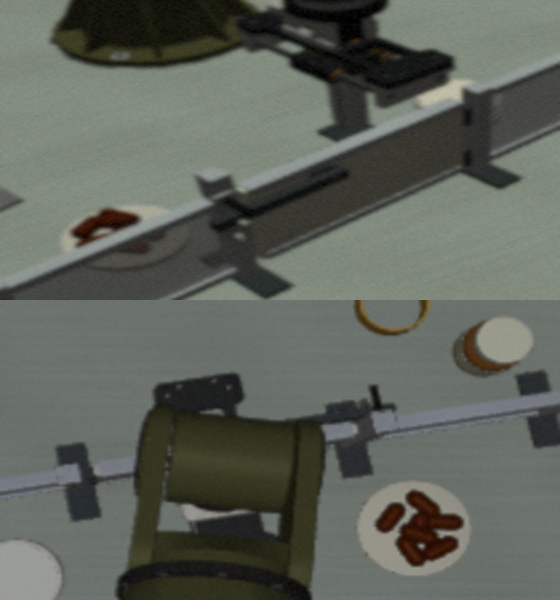

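The top crop shows the gripper on the robot's side of the gate, with the latch pieces uncovered at about (375,410). In the scene crop the fingers come down behind the gate at about (350,115), clear of its top rail. Pressing slowly now.

Call:
servo_tool(plan=[0,0,0,0,0,0.1,1,0,0,0,0,0,0.1,1,0,0,0,0,0,0.1,1,0,0,0,0,0,0.06,1,0,0,0,0,0,0,1])

```text
clock: 5.9
tool_pos: [516.4, -28.7, 161.2]
eef_rot: [[-0.182, 0.983, -0.0], [0.983, 0.182, 0.0], [0.0, -0.0, -1.0]]
force: [-0.6, 0.1, -0.4]
width: 0.003
grasp_force: 0.0
```

Call:
servo_tool(plan=[0,0,0,0,0,0.06,1,0,0,0,0,0,0.06,1,0,0,0,0,0,0,1])

```text
clock: 6.2
tool_pos: [516.6, -28.6, 158.5]
eef_rot: [[-0.182, 0.983, 0.0], [0.983, 0.182, 0.0], [0.0, 0.0, -1.0]]
force: [-0.3, 0.3, 1.5]
width: 0.008
grasp_force: 0.9
```

Call:
servo_tool(plan=[0,0,0,0,0,0.04,1,0,0,0,0,0,0,1])

```text
clock: 6.4
tool_pos: [516.6, -28.6, 157.5]
eef_rot: [[-0.182, 0.983, 0.0], [0.983, 0.182, 0.0], [0.0, 0.0, -1.0]]
force: [-0.1, 1.3, 1.0]
width: 0.005
grasp_force: 0.9
```

Call:
servo_tool(plan=[0,0,0,0,0,0.04,1,0,0,0,0,0,0,1])

```text
clock: 6.6
tool_pos: [516.6, -28.6, 156.4]
eef_rot: [[-0.182, 0.983, 0.0], [0.983, 0.182, 0.0], [0.0, 0.0, -1.0]]
force: [0.3, 1.6, 1.1]
width: 0.001
grasp_force: 0.9
```

Call:
servo_tool(plan=[0,0,0,0,0,0.04,1,0,0,0,0,0,0,1])

```text
clock: 6.8
tool_pos: [516.5, -28.6, 155.3]
eef_rot: [[-0.182, 0.983, 0.0], [0.983, 0.182, 0.0], [0.0, 0.0, -1.0]]
force: [0.0, 2.0, 1.3]
width: -0.0
grasp_force: 0.9
```

Call:
servo_tool(plan=[0,0,0,0,0,0.04,1,0,0,0,0,0,0,1])

```text
clock: 7.0
tool_pos: [516.5, -28.7, 154.4]
eef_rot: [[-0.182, 0.983, -0.0], [0.983, 0.182, 0.0], [0.0, -0.0, -1.0]]
force: [0.8, 1.1, 1.6]
width: 0.006
grasp_force: 0.9
```

Call:
servo_tool(plan=[0,0,0,0,0,0.03,1,0,0,0,0,0,0,1])

```text
clock: 7.2
tool_pos: [516.5, -28.7, 153.6]
eef_rot: [[-0.182, 0.983, -0.0], [0.983, 0.182, -0.0], [-0.0, -0.0, -1.0]]
force: [1.0, 1.3, 1.9]
width: 0.006
grasp_force: 0.9
```

Call:
servo_tool(plan=[0,0,0,0,0,0.03,1,0,0,0,0,0,0,1])

```text
clock: 7.4
tool_pos: [516.5, -28.7, 152.9]
eef_rot: [[-0.182, 0.983, -0.0], [0.983, 0.182, -0.0], [-0.0, -0.0, -1.0]]
force: [0.3, 0.9, 1.1]
width: 0.002
grasp_force: 1.0
```

Call:
servo_tool(plan=[0,0,0,0,0,0.03,1,0,0,0,0,0,0,1])

```text
clock: 7.6
tool_pos: [516.5, -28.7, 152.1]
eef_rot: [[-0.182, 0.983, 0.0], [0.983, 0.182, -0.0], [-0.0, -0.0, -1.0]]
force: [1.0, 0.9, 2.5]
width: 0.004
grasp_force: 1.0
```

Call:
servo_tool(plan=[0,0,0,0,0,0.03,1,0,0,0,0,0,0,1])

```text
clock: 7.8
tool_pos: [516.6, -28.7, 151.4]
eef_rot: [[-0.182, 0.983, 0.0], [0.983, 0.182, -0.0], [-0.0, -0.0, -1.0]]
force: [0.5, 0.5, 2.2]
width: 0.005
grasp_force: 1.0
```

Call:
servo_tool(plan=[0,0,0,0,0,0.03,1,0,0,0,0,0,0,1])

```text
clock: 8.0
tool_pos: [516.5, -28.7, 150.6]
eef_rot: [[-0.182, 0.983, -0.0], [0.983, 0.182, -0.0], [-0.0, -0.0, -1.0]]
force: [0.7, 1.0, 2.0]
width: 0.005
grasp_force: 0.9
```

Call:
servo_tool(plan=[0,0,0,0,0,0.03,1,0,0,0,0,0,0,1])

```text
clock: 8.2
tool_pos: [516.5, -28.7, 149.9]
eef_rot: [[-0.182, 0.983, -0.0], [0.983, 0.182, -0.0], [-0.0, -0.0, -1.0]]
force: [0.9, -0.4, 1.7]
width: 0.003
grasp_force: 1.0
```

Call:
servo_tool(plan=[0,0,0,0,0,0.03,1,0,0,0,0,0,0,1])

```text
clock: 8.4
tool_pos: [516.6, -28.8, 149.4]
eef_rot: [[-0.182, 0.983, 0.0], [0.983, 0.182, -0.0], [-0.0, 0.0, -1.0]]
force: [1.0, 0.1, 6.0]
width: 0.003
grasp_force: 2.5
```

Call:
servo_tool(plan=[0,0,0,0,0,0.03,1,0,0,0,0,0,0,1])

```text
clock: 8.6
tool_pos: [516.7, -28.8, 148.9]
eef_rot: [[-0.182, 0.983, 0.001], [0.983, 0.182, -0.0], [-0.0, 0.001, -1.0]]
force: [-1.1, -0.6, 8.1]
width: 0.004
grasp_force: 4.1
```

The cap is felt at about TCP z 149.7, where the force steps from 2 to 6 to 8 N. I'm backing off about 1.3 mm into the free window, then moving toward the gate face.

Call:
servo_tool(plan=[0,0,0,0,0,-0.05,1,0,0,0,0,0,-0.054,1,0,0,0,0,0,0,1])

```text
clock: 8.9
tool_pos: [516.6, -28.7, 151.1]
eef_rot: [[-0.182, 0.983, 0.0], [0.983, 0.182, -0.0], [-0.0, 0.0, -1.0]]
force: [-0.2, 0.2, 3.0]
width: 0.006
grasp_force: 1.2
```

Call:
servo_tool(plan=[0,0,0,0,0.06,0,1,0,0,0,0,0.06,0,1,0,0,0,0,0.06,0,1,0,0,0,0,0,0,1])

```text
clock: 9.3
tool_pos: [521.1, -27.8, 150.9]
eef_rot: [[-0.182, 0.983, -0.0], [0.983, 0.182, 0.0], [0.0, -0.0, -1.0]]
force: [-0.0, -0.9, 1.5]
width: 0.007
grasp_force: 0.8
```

Call:
servo_tool(plan=[0,0,0,0,0.05,0,1,0,0,0,0,0.05,0,1,0,0,0,0,0,0,1])

```text
clock: 9.6
tool_pos: [523.5, -27.3, 151.0]
eef_rot: [[-0.182, 0.983, 0.0], [0.983, 0.182, 0.0], [0.0, 0.0, -1.0]]
force: [-0.4, 0.2, 1.1]
width: 0.003
grasp_force: 0.8
```

Call:
servo_tool(plan=[0,0,0,0,0.05,0,1,0,0,0,0,0,0,1])

```text
clock: 9.8
tool_pos: [524.7, -27.1, 151.0]
eef_rot: [[-0.182, 0.983, 0.0], [0.983, 0.182, 0.0], [0.0, 0.0, -1.0]]
force: [-0.9, -0.3, 1.8]
width: 0.005
grasp_force: 0.8
```

Call:
servo_tool(plan=[0,0,0,0,0.05,0,1,0,0,0,0,0,0,1])

```text
clock: 10.0
tool_pos: [526.0, -26.9, 151.1]
eef_rot: [[-0.182, 0.983, 0.0], [0.983, 0.182, -0.0], [-0.0, 0.0, -1.0]]
force: [-0.4, -0.7, 1.2]
width: 0.003
grasp_force: 0.8
```

Call:
servo_tool(plan=[0,0,0,0,0.05,0,1,0,0,0,0,0,0,1])

```text
clock: 10.2
tool_pos: [527.3, -26.7, 151.1]
eef_rot: [[-0.182, 0.983, 0.0], [0.983, 0.182, -0.0], [-0.0, 0.0, -1.0]]
force: [0.1, 0.4, 2.0]
width: 0.0
grasp_force: 0.9
```

Call:
servo_tool(plan=[0,0,0,0,0.05,0,1,0,0,0,0,0,0,1])

```text
clock: 10.4
tool_pos: [528.5, -26.5, 151.1]
eef_rot: [[-0.182, 0.983, 0.0], [0.983, 0.182, -0.0], [-0.0, 0.0, -1.0]]
force: [-0.5, -0.2, 1.9]
width: 0.006
grasp_force: 0.8
```

Call:
servo_tool(plan=[0,0,0,0,0.05,0,1,0,0,0,0,0,0,1])

```text
clock: 10.6
tool_pos: [529.7, -26.2, 151.1]
eef_rot: [[-0.182, 0.983, 0.0], [0.983, 0.182, -0.0], [-0.0, 0.0, -1.0]]
force: [0.0, 0.3, 2.2]
width: 0.01
grasp_force: 0.8
```

Call:
servo_tool(plan=[0,0,0,0,0.05,0,1,0,0,0,0,0,0,1])

```text
clock: 10.8
tool_pos: [530.9, -26.0, 151.1]
eef_rot: [[-0.182, 0.983, 0.0], [0.983, 0.182, -0.0], [-0.0, 0.0, -1.0]]
force: [-0.5, 0.3, 2.1]
width: 0.002
grasp_force: 0.8
```

Call:
servo_tool(plan=[0,0,0,0,0.05,0,1,0,0,0,0,0,0,1])

```text
clock: 11.0
tool_pos: [532.2, -25.8, 151.1]
eef_rot: [[-0.182, 0.983, 0.0], [0.983, 0.182, 0.0], [-0.0, 0.0, -1.0]]
force: [0.5, -0.7, 1.9]
width: 0.003
grasp_force: 0.8
```

```bash
python3 - <<'E'
from bench import arm, eyes, spot_point
import cv2,numpy as np
a=eyes.get_image("scene")['pixels'][160:290,160:310]
b=eyes.get_image("top")['pixels'][165:265,265:415]
cv2.imwrite('pics/n2.png',np.vstack([cv2.resize(a,(600,300),interpolation=cv2.INTER_CUBIC)[:,:],cv2.resize(b,(600,300),interpolation=cv2.INTER_CUBIC)]))
for q in("thumb_pad","latch_pin","bar_tip"): print(q,[(c,np.round(d['point'],1).tolist(),round(d['p'],2)) for c in("scene","top") for d in spot_point(c,q)[:1]])
f=[];
for i in range(6): f.append(arm.read_state()['force']); 
print(np.round(f,1)[:2])
E
```

```text
thumb_pad [('scene', [521.2, -33.4, 125.1], 0.78), ('top', [733.9, -218.2, 3.4], 0.71)]
latch_pin [('scene', [569.5, -84.4, 135.3], 0.73)]
bar_tip [('scene', [613.8, -191.3, 148.0], 0.86), ('top', [620.9, -186.9, 148.6], 0.55)]
[[-0.3  0.3  1.6]
 [-0.3  0.3  1.6]]
```

View pics/n2.png

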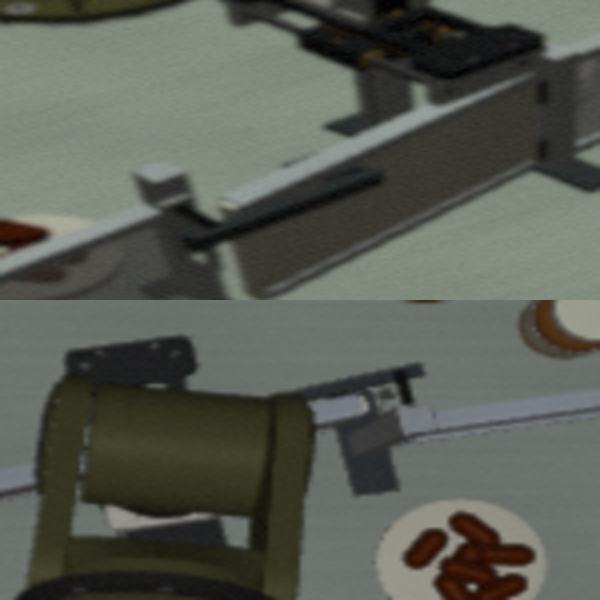

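The gate is following the finger: the bar tip moved about 22 mm, so it is roughly 0.08 rad open. The upper crop shows the bar raised at the keeper (195,235), and the lower crop shows it beyond the post at (415,370). I'm continuing along the arc about the hinge, turning the tool with the gate and keeping the lever pressed.

Call:
servo_tool(plan=[0,0,-0.39,-0.022,0.12,0,1,0,0,-0.39,-0.022,0.12,0,1,0,0,-0.39,-0.022,0.12,0,1,0,0,-0.215,-0.022,0.12,0,1,0,0,-0.215,-0.022,0.12,0,1,0,0,-0.215,-0.022,0.12,0,1,0,0,-0.215,-0.022,0.12,0,1,0,0,-0.215,-0.022,0.12,0,1])

```text
clock: 12.2
tool_pos: [556.2, -21.8, 151.0]
eef_rot: [[-0.478, 0.878, -0.0], [0.878, 0.478, 0.0], [0.0, -0.0, -1.0]]
force: [-2.1, 0.9, 2.9]
width: 0.005
grasp_force: 1.2
```

```bash
cat > g.py <<'E'
from bench import arm, eyes, spot_point
import numpy as np
H=np.array([525.2,75.]);a0=.182
s=arm.read_state();R=s['eef_rot']
tl=np.arctan2(R[1,1],R[0,1])-a0
ths=[]
for c in("scene","top"):
  eyes.get_image(c)
  for q,o in(("latch_pin",(0,-165)),("bar_tip",(20,-280)),("thumb_pad",(-33,-100))):
    for d in spot_point(c,q)[:1]:
      v=d['point'][:2]-H; th=np.arctan2(v[1],v[0])-np.arctan2(o[1],o[0])-a0
      print(c,q,np.round(d['point'],1),round(d['p'],2),'r',round(np.hypot(*v)-np.hypot(*o),1),'theta',round(th,3))
r=R[:2,:2].T@(s['tool_pos'][:2]-H)
print('tool yaw',round(tl,3),'TCP rel hinge in tool x,y',r.round(1),s['clock'],s['tool_pos'][2],s['force'].round(1))
E
python3 g.py
```

```text
scene latch_pin [602.4 -68.4 132.6] 0.75 r -2.1 theta 0.312
scene bar_tip [ 671.6 -161.5  149.2] 0.74 r -2.6 theta 0.301
top latch_pin [604.2 -68.8 132.9] 0.67 r -0.9 theta 0.32
top bar_tip [606.6 -64.4 133.2] 0.7 r -119.3 theta 0.275
top thumb_pad [407.8 147.7  -1.4] 0.34 r 32.8 theta 4.295
tool yaw 0.316 TCP rel hinge in tool x,y [-99.8 -19.1] 12.2 151.00902783680903 [-2.1  0.9  2.9]
```

Call:
servo_tool(plan=[0,0,-0.215,-0.022,0.12,0,1,0,0,-0.215,-0.022,0.12,0,1,0,0,-0.215,-0.022,0.12,0,1,0,0,-0.215,-0.022,0.12,0,1,0,0,-0.215,-0.022,0.12,0,1,0,0,-0.215,-0.022,0.12,0,1,0,0,-0.215,-0.022,0.12,0,1,0,0,-0.215,-0.022,0.12,0,1,0,0,-0.215,-0.022,0.12,0,1,0,0,-0.215,-0.022,0.12,0,1,0,0,-0.215,-0.022,0.12,0,1,0,0,-0.215,-0.022,0.12,0,1,0,0,-0.215,-0.022,0.12,0,1,0,0,-0.215,-0.022,0.12,0,1,0,0,-0.215,-0.022,0.12,0,1,0,0,-0.215,-0.022,0.12,0,1])

```text
clock: 14.2
tool_pos: [597.6, 3.1, 151.0]
eef_rot: [[-0.83, 0.558, 0.0], [0.558, 0.83, 0.0], [-0.0, 0.0, -1.0]]
force: [-1.1, -1.6, 2.1]
width: 0.008
grasp_force: 1.0
```

```bash
python3 g.py
```

```text
scene bar_tip [763.8 -69.8 146.3] 0.95 r -1.6 theta 0.772
scene thumb_pad [588.7 -11.7 121.5] 0.57 r 2.2 theta 0.769
top latch_pin [660.9 -18.2 132.6] 0.78 r -0.4 theta 0.787
top bar_tip [766.5 -66.9 148.1] 0.47 r -0.8 theta 0.786
tool yaw 0.797 TCP rel hinge in tool x,y [-100.2  -19.2] 14.2 151.0444806104436 [-1.1 -1.6  2.1]
```

Call:
servo_tool(plan=[0,0,-0.215,-0.022,0.12,0,1,0,0,-0.215,-0.022,0.12,0,1,0,0,-0.215,-0.022,0.12,0,1,0,0,-0.215,-0.022,0.12,0,1,0,0,-0.215,-0.022,0.12,0,1,0,0,-0.215,-0.022,0.12,0,1,0,0,-0.215,-0.022,0.12,0,1,0,0,-0.215,-0.022,0.12,0,1,0,0,-0.215,-0.022,0.12,0,1,0,0,-0.215,-0.022,0.12,0,1,0,0,-0.215,-0.022,0.12,0,1,0,0,-0.215,-0.022,0.12,0,1,0,0,-0.215,-0.022,0.12,0,1,0,0,-0.215,-0.022,0.12,0,1,0,0,-0.215,-0.022,0.12,0,1,0,0,-0.215,-0.022,0.12,0,1,0,0,-0.215,-0.022,0.12,0,1,0,0,-0.215,-0.022,0.12,0,1])

```text
clock: 16.4
tool_pos: [624.6, 50.3, 151.1]
eef_rot: [[-0.999, 0.051, 0.0], [0.051, 0.999, -0.0], [-0.0, 0.0, -1.0]]
force: [1.1, -1.4, 1.5]
width: 0.009
grasp_force: 1.8
```

```bash
python3 g.py
```

```text
scene latch_pin [689.1  64.6 134.5] 0.83 r -0.8 theta 1.325
scene bar_tip [803.6  70.  148.4] 0.78 r -2.3 theta 1.3
scene thumb_pad [623.6  32.  124.2] 0.79 r 2.1 theta 1.296
top latch_pin [609.6 234.   -0.9] 0.64 r 15.0 theta 2.472
top bar_tip [806.9  76.7 149.6] 0.65 r 1.0 theta 1.324
tool yaw 1.337 TCP rel hinge in tool x,y [-100.5  -19.6] 16.4 151.06521763904115 [ 1.1 -1.4  1.5]
```

Call:
servo_tool(plan=[0,0,-0.215,-0.022,0.12,0,1,0,0,-0.215,-0.022,0.12,0,1,0,0,-0.215,-0.022,0.12,0,1,0,0,-0.1,-0.01,0.06,0,1,0,0,0,0,0,0,1])

```text
clock: 17.3
tool_pos: [626.5, 60.9, 151.0]
eef_rot: [[-0.999, -0.051, 0.0], [-0.051, 0.999, 0.0], [-0.0, 0.0, -1.0]]
force: [0.5, 1.6, 2.4]
width: 0.008
grasp_force: 1.1
```

Call:
servo_tool(plan=[0,0,0,0,0,-0.06,1,0,0,0,0,0,-0.06,1,0,0,0,0,0,-0.06,1,0,0,0,0,0,-0.06,1,0,0,0,0,0,-0.06,1,0,0,0,0,0,-0.06,1,0,0,0,0,0,-0.06,1,0,0,0,0,0,-0.06,1,0,0,0,0,-0.04,-0.06,1,0,0,0,0,-0.1,-0.1,1,0,0,0,0,-0.2,-0.2,1,0,0,0,0,0,-0.4,1,0,0,0,0,0,-0.6,1,0,0,0,0,0,-0.8,1,0,0,0,0,0,-0.8,1,0,0,0,0,0,0,1])

```text
clock: 18.9
tool_pos: [627.8, 52.1, 241.1]
eef_rot: [[-0.999, -0.05, 0.006], [-0.05, 0.999, 0.0], [-0.006, -0.0, -1.0]]
force: [-0.2, 0.2, 0.6]
width: 0.008
grasp_force: 0.0
```

```bash
python3 g.py; python3 - <<'E'
from bench import eyes
import cv2,numpy as np
a=eyes.get_image("scene")['pixels'];b=eyes.get_image("top")['pixels']
cv2.imwrite('pics/n3.png',np.hstack([a[120:400,100:440],b[90:370,130:470]]))
E
```

```text
scene latch_pin [690.1  80.8 133.8] 0.73 r 0.0 theta 1.424
scene bar_tip [802.5  97.9 128.5] 0.9 r -2.5 theta 1.4
scene thumb_pad [630.5  44.1 135.6] 0.86 r 4.4 theta 1.422
top bar_tip [805.2 103.7 127.3] 0.42 r 0.8 theta 1.42
top thumb_pad [625.9  44.  135.9] 0.5 r 0.1 theta 1.409
tool yaw 1.439 TCP rel hinge in tool x,y [-101.4  -28. ] 18.9 241.11839708316782 [-0.2  0.2  0.6]
```

View pics/n3.png

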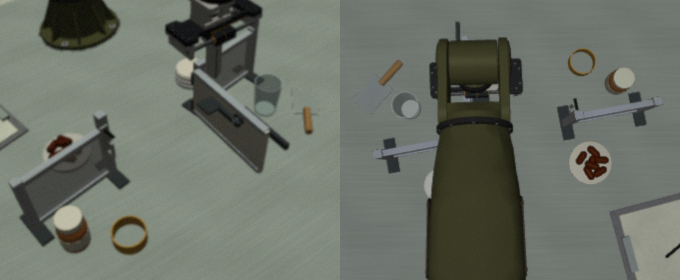

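The picture shows the gate open, with the bar level along it at about (235,112) to (285,145) in the left half. The other bench things are in place and the gripper is clear above. The gate stands at about 1.42 rad, bar tip z about 128 and pad z about 135.7, so I'm handing in.

```bash
python3 -c "
from bench import arm
print(arm.finish_job())"
```

```text
the job is handed in; nothing more can be done
None
```

The job is handed in: the gate stands open at about 1.42 rad with the lever released and the bar back level, the highest force read was about 8 N (feeling for the cap), it took about 19 s of robot time, and nothing else on the bench was touched.

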